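# Dial open the store-room lockbox

### The arm

A 6-joint arm with a two-finger parallel gripper is mounted at the origin on the work surface; the furniture and walls round the work are solid. World frame = base frame: x ahead of the robot, y to its left, z up, the work surface at z = 0. Lengths are in mm, angles in rad, forces in N, time in s.
With the tool pointing down it reaches from about 400 to 925 mm from the base axis. Payload 12.5 kg.
Tool frame: the origin (TCP) lies midway between the tips of the shut fingers; the grasp point (between the pads) lies 19 mm behind it (env.pinch_z is the z of the grasp point in the tool frame, in mm); z points along the fingers, y is the line along which they close (so a half turn about z gives the same grasp; the last joint's range is limited). The gripper opens to 95 mm and grips with 3 to 60 N. Pads are 20 mm wide; open, the fingers measure 119 mm over their backs; the gripper's body (75 mm by 180 mm) begins 59 mm behind the grasp point.
Start: joints at [-0.106, 0.491, 1.559, -0, 1.092, -0.106], TCP at [625.017, 0.021, 214.661] pointing down, gripper open.
Joint ranges: [-3.1, 3.1], [-0.84, 2.19], [0.05, 2.79], [-1.13, 4.28], [0.06, 2.93], [-2.69, 2.69]. Speed limits (rad/s): [2.22, 2.22, 2.79, 3.14, 3.14, 3.14].

### API

Orientations are given as [roll, pitch, yaw] about the fixed x, y, z axes, in that order (R = Rz(yaw) Ry(pitch) Rx(roll)).
In Python, from cell import env, eyes gives the robot as it stands.
- The arm moves only by the shell command python3 -m inch 'ROWS'. ROWS is JSON, a list of rows, each a list of 3 entries, a list of its own where there are three numbers: the shift along the tool's x, y, z in units of 60 mm (1.0 is 60 mm), then the turn about the tool's z in units of 5 degrees (1.0 is 5 degrees), then the closure, from -1 (fully open) to 1 (shut). In form: [[[tx, ty, tz], turn, claw], ...]. A call has exactly 10 rows; each row shifts and turns the commanded pose from where the row before left it, along the tool's axes as they then stand; what a row does not reach is not made up. A row lasts 1/8 s, in which the tool goes at most 62.5 mm and 10.7 degrees, less where a joint would pass 70% of its speed; a pose out of reach is approached as far as the arm can. A call is refused whole if a number of a shift passes 1 or a number of a turn 1, either way. A call with a gripper value outside its range is refused whole. The fingers move at their own pace and stop on an object; the grip force is fixed at half the most. Time passes only in rows, so rows that do not move let the fingers close, or fill a call up. It gives the time, the measured TCP pose, the force, the opening and the grip force at its end, in the units of the state.
- env.state(): the state, without advancing time (a new reading comes with each control period).
- eyes.read_camera(name): name is "scene" or "side" or "wrist"; returns a dict with "pixels" (400x640x3 uint8, red, green, blue), "fx", "fy", "cx", "cy" (pixels), "distortion" ([k1, k2, p1, p2, k3] as OpenCV has them; the pictures are not rectified), "extrinsics" (4x4, takes a point from world to camera coordinates). Camera axes: x right, y down, z forward; pixel columns grow to the right and rows downward; lengths in mm; the calibration is good to about 2 mm. A picture is of the moment at which its call begins. There is no depth.
- env.job_done(): hands the job in; it is judged then, once.
Trained networks look in a picture, given as the dict that the camera call returned (one of the last four; its "shot" number tells which), for a name from the list of things; names that differ only in an ending like _2 or _b are one class to them, and where a whole thing is asked for, a point or a joint stands for the part that bears it (a point fixed in the world has none). Each returns a list of dicts, best first, with "score" (0 to 1); they miss things now and then, are a little off and sometimes report something else, mostly with a low value. They report only what shows in the picture. A call takes as long as a camera call.
- eyes.boxes_of(name, picture): "centre" ([row, column] in pixels, amid what is visible of it).
- eyes.cut_out(name, picture): "mask" (400x640 bool, what is visible of it) and "centre" ([row, column] in pixels, amid what is visible of it).
- eyes.spot_point(name, picture): "centre" ([row, column] in pixels: a listed point, or the origin of a listed thing).
The state is a dict: "t": time; "joints": joint angles; "qvel": joint speeds; "tau": joint torques, N m; "eef_pos": TCP position; "tcp_rot": TCP orientation; "ft_force": force on the tool from outside, world axes, zero at the start; "moment": the same for the moment, N m; "opening": opening from 0.0 (shut) to 1.0 (fully open); "grip_force": force on a finger pad.
Only numpy, scipy, OpenCV 4.12 (cv2) and the standard library are available. Lean on these libraries where they do the work, as an engineer would, in place of code of your own. Each camera call takes 0.05 s, during which the arm holds its last target. There are 200 camera calls.

### The job

Work the combination of the grey lockbox by the black finger peg on its dial (directions as seen from above): turn the dial anticlockwise past the round stud once and stop with the peg in line with the stud when it comes to it the second time; turn back clockwise past the square block once and stop at the block the second time; then turn anticlockwise again only until you feel the dial come up against its hidden stop, without forcing it. Then slide the hatch fully open by its knob, away from the dial, never prying at it while it is barred, and leave the things around the box where they are.

Things in the scene. Friction and masses are not known exactly. Their poses are not given: they have to be found in the camera images.
- lockbox: grey steel lockbox, fixed to the table, 130 (x) x 260 (y) x 55 mm high; origin at the centre of its underside, z up. The dial is on the half towards its own +y, the sliding hatch on the half towards its own -y
- dial_centre (a point): point on the dial's axis level with its top face, 70 mm above the table. The dial is an aluminium disc 94 mm in diameter. After a rightly dialled combination a bar drops in the lock and the dial stops dead, a little springily, somewhere 85 to 200 degrees anticlockwise of the square block (it differs from box to box)
- dial_peg (a point): point on the axis of the dial's finger peg, 91 mm above the table. The peg is an upright black cylinder 16 mm in diameter that spins freely on its pin; it stands 36 mm off the dial's axis and reaches from 72 to 106 mm above the table. Driving it round the circle turns the dial
- round_stud (a point): round stud (13 mm across, 5 mm high) on the box's top beside the dial, 57 mm from the dial's axis; this point is the middle of its top, 60 mm above the table. It marks the first number: the peg is at it when the peg lies on the line from the dial's axis to the stud (the lock forgives 7 degrees)
- square_block (a point): square block (11 x 11 mm, 5 mm high) on the box's top beside the dial, 57.5 mm from the dial's axis; this point is the middle of its top, 60 mm above the table. It marks the second number: the peg is at it when the peg lies on the line from the dial's axis to the block (the lock forgives 7 degrees)
- dial (a joint): turn of the dial about the vertical, rad, counted on through whole turns; grows anticlockwise seen from above; 0 when the peg lies towards the lockbox's own +x. It starts within 180 degrees clockwise of the round stud. It turns with about 1.5 N at the peg, 3 to 4 N once it carries the lock's hidden wheels along
- hatch_knob (a point): middle of the top of the hatch's knob, an upright black cylinder 18 mm in diameter from 61 to 88 mm above the table, in the middle of the aluminium hatch
- hatch (a joint): slide of the hatch, m: 0 shut, 0.070 fully open against its end stop; it opens towards the lockbox's own -y. It has about 1 mm of play while the lock bars it, and slides with about 3 to 4 N once the lock has let go
- mill: salt mill 44 x 44 x 90 mm in front of the box, on the robot's side, loose; origin at the centre of its underside; leave it
- can: drinks can 66 mm in diameter, 115 mm high, loose; origin at the centre of its underside; leave it
- mug: mug 82 x 114 x 97 mm, loose; origin at the centre of its underside; leave it
- tape: flat roll of tape 103 mm across, 25 mm high, loose; origin at the centre of its underside; leave it
- telltale (a joint): shift of the steel tell-tale pin (5 mm in diameter) that stands 15 mm out of the lockbox's +y end wall, 30 mm above the table. It is sprung and shows the load on the lock's bar: +2.4 mm (0.0024) when the peg is pushed with 25 N against the dial's stop, -2.4 mm when the barred hatch is pulled with 33 N; beyond that the lock is damaged

How it is judged:
By the outcome, as a careful person would: the job done as asked, in the order asked, and still so for the second after the job is handed in, with the robot touching nothing.
It also fails if it takes over 72 s, if anything falls off the work surface, if the arm or the gripper's body presses on something with over 40 N, if the wrist force passes 120 N, or if a joint passes its speed limit or range.

## Working session

There is one attempt and no reset: what is moved stays moved. The work goes in short steps, Python scripts to look and compute and a shell command to move; the robot and the scene stay as the last step left them, time stands still between calls to the robot, and variables do not carry over. Pictures are saved under pics/ and viewed, at most 10 in all, crops included, and the job is handed in when it is done.

```bash
ls; mkdir -p pics; cat > h.py <<'E'
from cell import env, eyes
import numpy as np, cv2
def cam(n): return eyes.read_camera(n)
def save(p,f): cv2.imwrite('pics/'+f,p['pixels'][:,:,::-1])
def ray(p,rc):
    K=np.array([[p['fx'],0,p['cx']],[0,p['fy'],p['cy']],[0,0,1.]])
    u=cv2.undistortPoints(np.array([[[rc[1],rc[0]]]],float),K,np.array(p['distortion'],float))[0,0]
    E=np.array(p['extrinsics']);R=E[:3,:3];t=E[:3,3]
    return -R.T@t, R.T@np.array([u[0],u[1],1])
def at_z(p,rc,z):
    o,d=ray(p,rc); return o+d*(z-o[2])/d[2]
def proj(p,X):
    K=np.array([[p['fx'],0,p['cx']],[0,p['fy'],p['cy']],[0,0,1.]]);E=np.array(p['extrinsics'])
    return cv2.projectPoints(np.array([X],float),cv2.Rodrigues(E[:3,:3])[0],E[:3,3],K,np.array(p['distortion'],float))[0][0,0]
E
cat > a.py <<'E'
from h import *
Z=dict(dial_centre=70,dial_peg=91,round_stud=60,square_block=60,hatch_knob=88,lockbox=0,mill=0,can=0,mug=0,tape=0)
for c in ['scene','side','wrist']:
    p=cam(c);save(p,c+'0.png');print(c,'campos',ray(p,[200,320])[0].round())
    for n,z in Z.items():
        for r in eyes.spot_point(n,p)[:2]:
            print(n,round(r['score'],2),np.round(r['centre']),at_z(p,r['centre'],z).round(1))
s=env.state();print(s)
E
python3 a.py
```

```text
pics
scene campos [-540. -809.  722.]
dial_centre 0.83 [196. 297.] [ 501.4 -151.6   70. ]
dial_peg 0.88 [185. 297.] [ 523.4 -140.1   91. ]
round_stud 0.83 [202. 282.] [ 466.2 -124.4   60. ]
round_stud 0.5 [238. 252.] [ 278.5 -160.    60. ]
square_block 0.57 [189. 298.] [ 555.5 -122.8   60. ]
hatch_knob 0.81 [193. 343.] [ 542.6 -272.5   88. ]
lockbox 0.83 [218. 326.] [ 535.7 -224.1    0. ]
mill 0.91 [237. 253.] [ 356.1 -101.6    0. ]
can 0.69 [231. 419.] [ 593.3 -478.4    0. ]
mug 0.96 [262. 425.] [ 464.1 -538.4    0. ]
tape 0.84 [216. 203.] [383.3  93.9   0. ]
side campos [  265. -1408.   640.]
dial_centre 0.56 [192. 328.] [ 496.2 -181.5   70. ]
dial_peg 0.64 [178. 336.] [ 533.4 -129.4   91. ]
round_stud 0.89 [193. 316.] [ 463.6 -161.2   60. ]
square_block 0.58 [186. 340.] [ 547.7 -123.8   60. ]
hatch_knob 0.86 [199. 352.] [ 548.6 -279.1   88. ]
lockbox 0.84 [216. 339.] [ 528.1 -206.4    0. ]
mill 0.81 [206. 277.] [ 350.3 -108.     0. ]
can 0.72 [264. 384.] [ 585.4 -480.5    0. ]
mug 0.74 [282. 341.] [ 462.7 -535.9    0. ]
tape 0.77 [179. 276.] [363.4 104.    0. ]
tape 0.63 [218. 339
[... 435 characters left out ...]
. ]
{'t': 1.65, 'joints': array([-1.05622745e-01,  4.90889709e-01,  1.55886004e+00,  2.26592941e-05,
        1.09172591e+00, -1.05582723e-01]), 'qvel': array([ 3.16418658e-04,  1.75101296e-03,  7.01585651e-04,  8.95709714e-05,
       -1.89701480e-03,  1.00115851e-03]), 'tau': array([-7.94282350e-04, -6.12476206e+01, -2.58425993e+01,  6.91356137e-02,
        4.46202548e-02,  2.96820497e-05]), 'eef_pos': array([6.25030669e+02, 1.07532478e-02, 2.14681122e+02]), 'tcp_rot': array([ 3.14147419e+00, -7.66754369e-06,  1.57074586e+00]), 'ft_force': array([ 0.76064733,  0.85619966, -0.0070011 ]), 'moment': array([-0.0314655 , -0.04499767, -0.024674  ]), 'grip_force': 0.0, 'opening': 0.999268584633195}
```

```bash
python3 -m inch '[[[-0.42,-0.18,0],0,-1],[[-0.42,-0.18,0],0,-1],[[-0.42,-0.18,0],0,-1],[[-0.42,-0.18,0],0,-1],[[-0.42,-0.18,0],0,-1],[[-0.42,-0.18,0],0,-1],[[-0.42,-0.18,0],0,-1],[[-0.42,-0.18,0],0,-1],[[-0.42,-0.18,0],0,-1],[[-0.42,-0.18,0],0,-1]]'
cat > b.py <<'E'
from h import *
import sys
Z=dict(dial_centre=70,dial_peg=91,round_stud=60,square_block=60,hatch_knob=88,lockbox=0,mill=0)
for c in ['wrist']:
    p=cam(c);save(p,c+sys.argv[1]+'.png');print(c,'campos',ray(p,[200,320])[0].round(),p['fx'])
    for n,z in Z.items():
        for r in eyes.spot_point(n,p)[:2]:
            print(n,round(r['score'],2),np.round(r['centre'],1),at_z(p,r['centre'],z).round(1))
s=env.state();print(s['t'],s['eef_pos'],s['ft_force'])
E
python3 b.py 1
```

```text
t: 2.9
eef_pos: [516.6, -252.8, 214.7]
tcp_rot: [3.141, 0.0, 1.571]
ft_force: [-0.1, 0.5, 0.3]
opening: 1.0
grip_force: 0.0
wrist campos [ 516. -182.  385.] 348.2601623040211
dial_centre 0.19 [ 40.9 265.1] [ 468.4 -128.    70. ]
dial_peg 0.76 [ 55.2 339.2] [ 530.  -142.2   91. ]
round_stud 0.94 [ 40.9 264.9] [ 466.8 -126.3   60. ]
square_block 0.88 [ 44.1 352.3] [ 542.7 -128.9   60. ]
square_block 0.26 [ 88.6 305.3] [ 501.5 -166.2   60. ]
hatch_knob 0.69 [226.2 362.2] [ 552.8 -286.2   88. ]
lockbox 0.63 [145.6 332.9] [ 528.5 -223.3    0. ]
mill 0.69 [ 25.7 164.1] [ 354.6 -100.5    0. ]
mill 0.24 [ 88.3 304.5] [ 497.9 -162.9    0. ]
3.3 [ 517.33864622 -251.21687688  214.68321268] [ 0.0957506  -0.84012445  0.08770951]
```

View pics/wrist1.png

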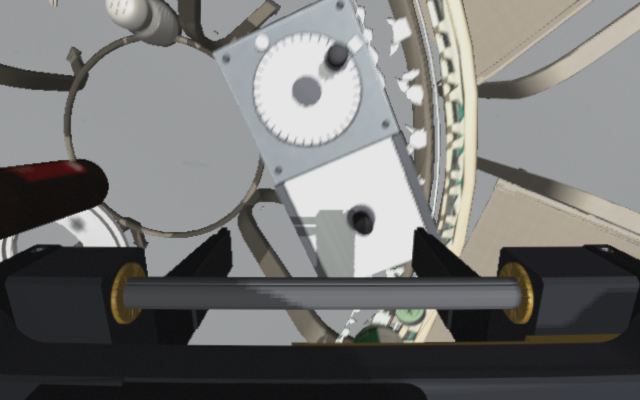

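View pics/scene0.png

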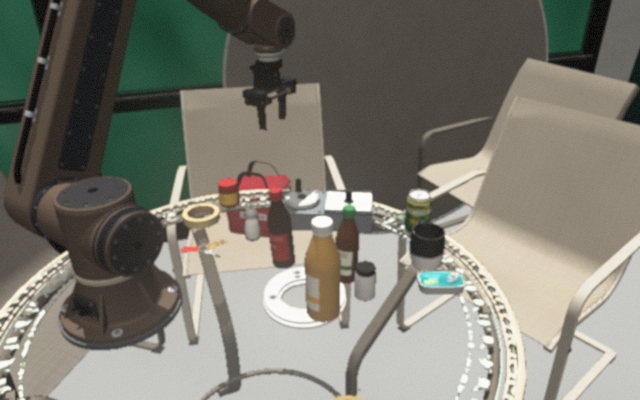

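```bash
cat > c.py <<'E'
from h import *
p=cam('wrist')
for n,z in [('dial',70),('lockbox',55),('round_stud',60),('square_block',60),('dial_peg',106),('hatch_knob',88)]:
    for r in eyes.cut_out(n,p)[:1]:
        m=r['mask'].astype(np.uint8)
        c=max(cv2.findContours(m,cv2.RETR_EXTERNAL,cv2.CHAIN_APPROX_NONE)[0],key=len)[:,0,:]
        W=np.array([at_z(p,(v,u),z)[:2] for u,v in c],np.float32)
        if n=='lockbox': print(n,cv2.minAreaRect(W)); continue
        (x,y),rad=cv2.minEnclosingCircle(W)
        print(n,round(r['score'],2),m.sum(),'enc',x,y,rad,'ell',cv2.fitEllipse(W),'mean',at_z(p,r['centre'],z))
s=cam('scene')
for rc in [(262,283),(280,347),(315,322),(295,365),(238,250),(215,250)]: print(rc,at_z(s,rc,0).round())
for rc in [(188,277),(195,347),(222,322)]: 
    print([at_z(s,rc,z).round() for z in (150,200,250)])
E
python3 c.py
```

```text
dial 0.91 9297 enc 503.27423095703125 -165.21044921875 48.00982666015625 ell ((503.833251953125, -166.73928833007812), (90.74659729003906, 92.9580307006836), 136.5146484375) mean [ 503.5383033 -167.5014775   70.       ]
lockbox ((529.1970825195312, -226.25428771972656), (133.18748474121094, 260.302734375), 23.435335159301758)
round_stud 0.56 36688 enc 528.4619140625 -221.66250610351562 138.8201446533203 ell ((527.5400390625, -221.7836151123047), (146.39573669433594, 299.4122314453125), 24.080312728881836) mean [ 525.23176372 -209.4370725    60.        ]
square_block 0.6 36391 enc 528.3497314453125 -221.13037109375 137.70907592773438 ell ((527.4594116210938, -221.7051239013672), (145.1448211669922, 298.73455810546875), 24.120763778686523) mean [ 525.63198239 -213.02194052   60.        ]
dial_peg 0.7 9324 enc 505.5348205566406 -167.26321411132812 42.256561279296875 ell ((505.2939758300781, -168.30484008789062), (80.85655212402344, 82.07234191894531), 159.33128356933594) mean [ 503.59431739 -167.3306116   106.        ]
hatch_knob 0.86 12873 enc 548.906005859375 -269.9886474609375 69.10639190673828 ell ((549.1200561523438, -272.47216796875), (112.24388885498047, 127.07904815673828), 16.78990364074707) mean [ 549.74538855 -268.4173503    88.        ]
(262, 283) [ 299. -232.    0.]
(280, 347) [ 308. -402.    0.]
(315, 322) [ 175. -409.    0.]
(295, 365) [ 278. -461.    0.]
(238, 250) [349. -95.   0.]
(215, 250) [449. -23.   0.]
[array([ 385., -167.,  150.]), array([ 304., -223.,  200.]), array([ 223., -279.,  250.])]
[array([ 432., -339.,  150.]), array([ 347., -380.,  200.]), array([ 262., -421.,  250.])]
[array([ 293., -346.,  150.]), array([ 220., -387.,  200.]), array([ 147., -427.,  250.])]
```

```bash
python3 - <<'E'
import cv2
a=cv2.imread('pics/scene0.png')[150:350,180:440]; cv2.imwrite('pics/crop0.png',cv2.resize(a,None,fx=3,fy=3,interpolation=2))
E
```

```text
(no output)
```

View pics/crop0.png

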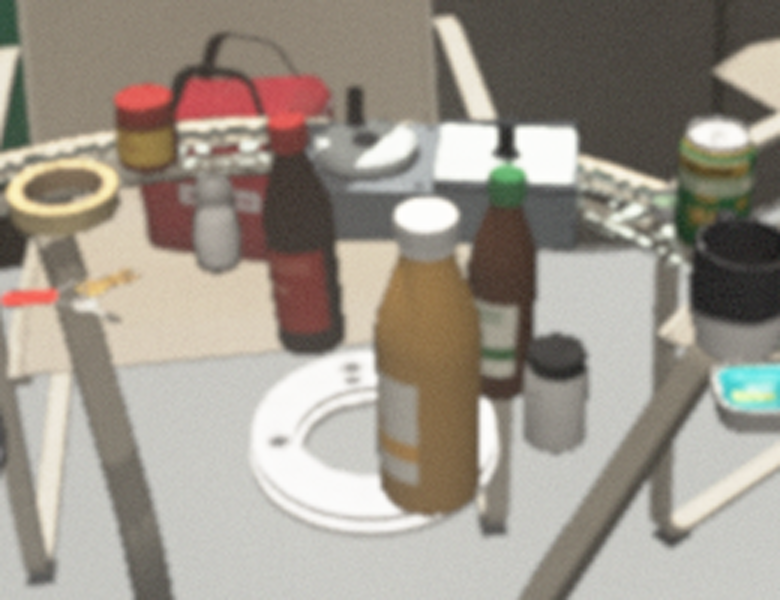

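```bash
python3 -m inch '[[[0.364,0.042,0.1],0,-1],[[0.364,0.042,0.1],0,-1],[[0.364,0.042,0.1],0,-1],[[0.364,0.042,0.1],0,-1],[[0.364,0.042,0.1],0,-1],[[0,0,0.45],0,-1],[[0,0,0.45],0,-0.3],[[0,0,0.45],0,0.2],[[0,0,0.45],0,0.4],[[0,0,0],0,0.4]]'; python3 b.py 2
```

```text
t: 4.95
eef_pos: [528.8, -141.3, 75.2]
tcp_rot: [-3.138, -0.001, 1.572]
ft_force: [0.2, 0.3, -0.5]
opening: 0.634
grip_force: 0.0
wrist campos [529. -71. 246.] 348.2601623040211
dial_centre 0.62 [282.4 275.4] [ 502.5 -165.6   70. ]
dial_peg 0.91 [260.4 323.3] [ 529.2 -142.5   91. ]
dial_peg 0.56 [211.2 352.4] [ 542.6 -117.7   91. ]
round_stud 0.91 [210.7 205.9] [ 463.5 -126.9   60. ]
square_block 0.56 [211.  352.1] [ 545.2 -126.9   60. ]
hatch_knob 0.53 [150.8  81.2] [417.6 -90.   88. ]
lockbox 0.84 [309.9 323. ] [ 529.3 -227.3   -0. ]
mill 0.58 [152.3  78. ] [ 353.  -101.5    0. ]
5.35 [ 529.87149741 -142.8389499    77.34682451] [-0.00121869 -0.91288699 -0.31598568]
```

View pics/wrist2.png

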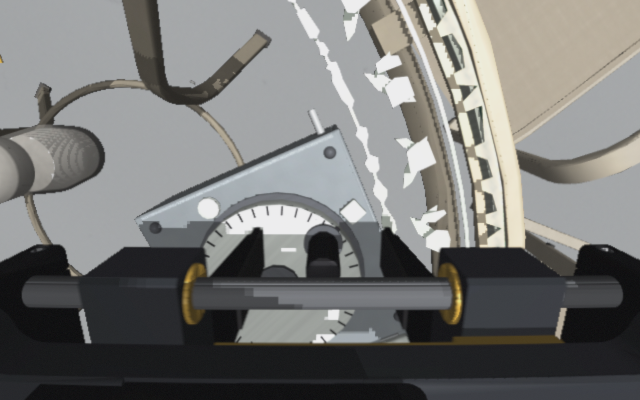

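```bash
python3 -m inch '[[[0,0,0],0,1],[[0,0,0],0,1],[[0,0,0],0,1],[[0,0,0],0,1],[[0,0,0],0,1],[[0,0,0],0,1],[[0,0,0],0,1],[[0,0,0],0,1],[[0,0,0],0,1],[[0,0,0],0,1]]'
cat > g.py <<'E'
import sys,numpy as np
# a0 a1 n r : rows around circle
a0,a1,n=map(float,sys.argv[1:4]);r=float(sys.argv[4]) if len(sys.argv)>4 else 36
a=np.radians(np.linspace(a0,a1,int(n)+1))
tx=np.round(np.diff(np.round(r*np.sin(a)/60,3)),3);ty=np.round(np.diff(np.round(r*np.cos(a)/60,3)),3)
print('['+','.join(f'[[{x:g},{y:g},0],0,1]' for x,y in zip(tx,ty))+']')
E
python3 g.py 45 195 10; python3 g.py 195 345 10;python3 g.py 345 495 10
```

```text
t: 6.6
eef_pos: [529.6, -142.9, 76.7]
tcp_rot: [-3.142, 0.0, 1.571]
ft_force: [-3.1, -2.8, 4.9]
opening: 0.161
grip_force: 30.0
[[[0.096,-0.124,0],0,1],[[0.06,-0.145,0],0,1],[[0.02,-0.155,0],0,1],[[-0.02,-0.155,0],0,1],[[-0.06,-0.145,0],0,1],[[-0.096,-0.124,0],0,1],[[-0.124,-0.096,0],0,1],[[-0.145,-0.06,0],0,1],[[-0.155,-0.02,0],0,1],[[-0.155,0.02,0],0,1]]
[[[-0.145,0.06,0],0,1],[[-0.124,0.096,0],0,1],[[-0.096,0.124,0],0,1],[[-0.06,0.145,0],0,1],[[-0.02,0.155,0],0,1],[[0.02,0.155,0],0,1],[[0.06,0.145,0],0,1],[[0.096,0.124,0],0,1],[[0.124,0.096,0],0,1],[[0.145,0.06,0],0,1]]
[[[0.155,0.02,0],0,1],[[0.155,-0.02,0],0,1],[[0.145,-0.06,0],0,1],[[0.124,-0.096,0],0,1],[[0.096,-0.124,0],0,1],[[0.06,-0.145,0],0,1],[[0.02,-0.155,0],0,1],[[-0.02,-0.155,0],0,1],[[-0.06,-0.145,0],0,1],[[-0.096,-0.124,0],0,1]]
```

```bash
python3 -m inch '[[[0.096,-0.124,0],0,1],[[0.06,-0.145,0],0,1],[[0.02,-0.155,0],0,1],[[-0.02,-0.155,0],0,1],[[-0.06,-0.145,0],0,1],[[-0.096,-0.124,0],0,1],[[-0.124,-0.096,0],0,1],[[-0.145,-0.06,0],0,1],[[-0.155,-0.02,0],0,1],[[-0.155,0.02,0],0,1]]'; python3 -c "
from h import *
for i in range(3):
  cam('wrist');s=env.state();print(s['t'],s['eef_pos'].round(1),s['ft_force'].round(1))"
```

```text
t: 7.85
eef_pos: [469.1, -177.8, 76.7]
tcp_rot: [-3.141, -0.001, 1.57]
ft_force: [7.8, 3.9, 3.7]
opening: 0.163
grip_force: 30.0
7.9 [ 469.6 -178.9   76.7] [ 2.7 -1.5  4.3]
7.95 [ 469.5 -178.5   76.7] [ 1.5 -1.4  5.9]
8.0 [ 469.4 -178.3   76.7] [ 2.4 -0.6  5.7]
```

```bash
python3 -m inch '[[[-0.145,0.06,0],0,1],[[-0.124,0.096,0],0,1],[[-0.096,0.124,0],0,1],[[-0.06,0.145,0],0,1],[[-0.02,0.155,0],0,1],[[0.02,0.155,0],0,1],[[0.06,0.145,0],0,1],[[0.096,0.124,0],0,1],[[0.124,0.096,0],0,1],[[0.145,0.06,0],0,1]]'; python3 -c "
from h import *
for i in range(2):
  cam('wrist');s=env.state();print(s['t'],s['eef_pos'].round(1),s['ft_force'].round(1))"
python3 -m inch '[[[0.155,0.02,0],0,1],[[0.155,-0.02,0],0,1],[[0.145,-0.06,0],0,1],[[0.124,-0.096,0],0,1],[[0.096,-0.124,0],0,1],[[0.06,-0.145,0],0,1],[[0.02,-0.155,0],0,1],[[-0.02,-0.155,0],0,1],[[-0.06,-0.145,0],0,1],[[-0.096,-0.124,0],0,1]]'; python3 b.py 3
```

```text
t: 9.25
eef_pos: [538.7, -178.3, 76.7]
tcp_rot: [-3.141, 0.001, 1.571]
ft_force: [-1.8, -4.5, 7.2]
opening: 0.157
grip_force: 30.0
9.3 [ 539.  -177.3   76.8] [ 1.5 -1.5  6.6]
9.35 [ 539.  -177.4   76.7] [1.9 0.2 4.9]
t: 10.6
eef_pos: [478.9, -142.7, 76.8]
tcp_rot: [3.141, -0.0, 1.571]
ft_force: [7.5, 1.4, 0.9]
opening: 0.164
grip_force: 30.0
wrist campos [478. -72. 247.] 348.2601623040211
dial_peg 0.61 [254.6 320.3] [ 477.7 -141.5   91. ]
round_stud 0.75 [206.6 296.6] [ 464.4 -126.2   60. ]
hatch_knob 0.63 [252.3 321.8] [ 478.4 -141.6   88. ]
mill 0.56 [145.6 146.7] [353.9 -98.3   0. ]
mill 0.49 [208.2 296.1] [ 459.6 -144.6    0. ]
11.0 [ 478.67086653 -142.93541303   76.73022221] [ 1.26243767 -1.51486471  6.66390633]
```

View pics/wrist3.png

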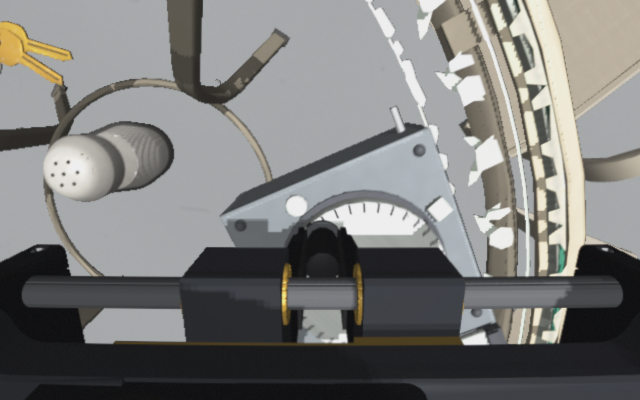

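```bash
python3 - <<'E'
from h import *
p=cam('wrist')
for n in ['stud','block']:
    rc={'stud':(206,296.5),'block':(209,440)}[n]
    w=at_z(p,rc,60);d=w-[504.1,-168,60];print(n,w,np.hypot(*d[:2]),np.degrees(np.arctan2(d[1],d[0])))
for a in [131,133,135]:
    print(a)
E
python3 g.py 135 -15 10; python3 g.py -15 -165 10;python3 g.py -165 -315 10; python3 g.py -315 -405 10
```

```text
stud [ 464.04372802 -126.04420043   60.        ] 58.00684478751853 133.6731775432708
block [ 544.67893613 -127.73159311   60.        ] 57.16812617743973 44.77993182455302
131
133
135
[[[0.096,0.124,0],0,1],[[0.06,0.145,0],0,1],[[0.02,0.155,0],0,1],[[-0.02,0.155,0],0,1],[[-0.06,0.145,0],0,1],[[-0.096,0.124,0],0,1],[[-0.124,0.096,0],0,1],[[-0.145,0.06,0],0,1],[[-0.155,0.02,0],0,1],[[-0.155,-0.02,0],0,1]]
[[[-0.145,-0.06,0],0,1],[[-0.124,-0.096,0],0,1],[[-0.096,-0.124,0],0,1],[[-0.06,-0.145,0],0,1],[[-0.02,-0.155,0],0,1],[[0.02,-0.155,0],0,1],[[0.06,-0.145,0],0,1],[[0.096,-0.124,0],0,1],[[0.124,-0.096,0],0,1],[[0.145,-0.06,0],0,1]]
[[[0.155,-0.02,0],0,1],[[0.155,0.02,0],0,1],[[0.145,0.06,0],0,1],[[0.124,0.096,0],0,1],[[0.096,0.124,0],0,1],[[0.06,0.145,0],0,1],[[0.02,0.155,0],0,1],[[-0.02,0.155,0],0,1],[[-0.06,0.145,0],0,1],[[-0.096,0.124,0],0,1]]
[[[-0.071,0.061,0],0,1],[[-0.081,0.05,0],0,1],[[-0.087,0.036,0],0,1],[[-0.091,0.022,0],0,1],[[-0.094,0.007,0],0,1],[[-0.094,-0.007,0],0,1],[[-0.091,-0.022,0],0,1],[[-0.087,-0.036,0],0,1],[[-0.081,-0.05,0],0,1],[[-0.071,-0.061,0],0,1]]
```

```bash
python3 -m inch '[[[0.096,0.124,0],0,1],[[0.06,0.145,0],0,1],[[0.02,0.155,0],0,1],[[-0.02,0.155,0],0,1],[[-0.06,0.145,0],0,1],[[-0.096,0.124,0],0,1],[[-0.124,0.096,0],0,1],[[-0.145,0.06,0],0,1],[[-0.155,0.02,0],0,1],[[-0.155,-0.02,0],0,1]]'
python3 -m inch '[[[-0.145,-0.06,0],0,1],[[-0.124,-0.096,0],0,1],[[-0.096,-0.124,0],0,1],[[-0.06,-0.145,0],0,1],[[-0.02,-0.155,0],0,1],[[0.02,-0.155,0],0,1],[[0.06,-0.145,0],0,1],[[0.096,-0.124,0],0,1],[[0.124,-0.096,0],0,1],[[0.145,-0.06,0],0,1]]'
python3 -m inch '[[[0.155,-0.02,0],0,1],[[0.155,0.02,0],0,1],[[0.145,0.06,0],0,1],[[0.124,0.096,0],0,1],[[0.096,0.124,0],0,1],[[0.06,0.145,0],0,1],[[0.02,0.155,0],0,1],[[-0.02,0.155,0],0,1],[[-0.06,0.145,0],0,1],[[-0.096,0.124,0],0,1]]'
python3 -c "
from h import *
for i in range(3):
  p=cam('wrist');s=env.state();print(s['t'],s['eef_pos'].round(1),s['ft_force'].round(1))
save(p,'wrist4.png')
for n,z in [('dial_peg',91),('square_block',60)]:
  for r in eyes.spot_point(n,p)[:2]: print(n,r['score'],r['centre'],at_z(p,r['centre'],z))"
python3 g.py 45 120 10;python3 g.py 120 245 40
```

```text
t: 12.3
eef_pos: [539.0, -177.3, 76.7]
tcp_rot: [-3.141, -0.001, 1.571]
ft_force: [0.7, 3.0, 8.1]
opening: 0.165
grip_force: 30.0
t: 13.55
eef_pos: [469.1, -177.4, 76.8]
tcp_rot: [3.141, 0.0, 1.571]
ft_force: [7.1, -2.6, 3.3]
opening: 0.164
grip_force: 30.0
t: 14.8
eef_pos: [528.2, -141.7, 76.6]
tcp_rot: [-3.138, -0.002, 1.571]
ft_force: [-5.7, 2.0, 12.0]
opening: 0.16
grip_force: 30.0
14.85 [ 529.2 -142.6   76.7] [-1.1 -0.9  9.4]
14.9 [ 529.1 -142.6   76.7] [-0.1 -1.4  9.5]
14.95 [ 529.1 -142.5   76.7] [-0.3 -1.4  8.1]
dial_peg 0.63 [255.3, 322.0] [ 528.83522822 -141.65778045   91.        ]
square_block 0.66 [209.3, 351.5] [ 545.31863594 -127.52748627   60.        ]
[[[0.052,-0.059,0],0,1],[[0.044,-0.065,0],0,1],[[0.034,-0.07,0],0,1],[[0.026,-0.075,0],0,1],[[0.015,-0.077,0],0,1],[[0.005,-0.078,0],0,1],[[-0.005,-0.078,0],0,1],[[-0.015,-0.077,0],0,1],[[-0.026,-0.075,0],0,1],[[-0.034,-0.07,0],0,1]]
[[[-0.018,-0.028,0],0,1],[[-0.018,-0.027,0],0,1],[[-0.02,-0.026,0],0,1],[[-0.022,-0.024,0],0,1],[[-0.022,-0.024,0],0,1],[[-0.024,-0.022,0],0,1],[[-0.026,-0.021,0],0,1],[[-0.026,-0.019,0],0,1],[[-0.027,-0.019,0],0,1],[[-0.028,-0.016,0],0,1],[[-0.03,-0.015,0],0,1],[[-0.029,-0.013,0],0,1],[[-0.031,-0.012,0],0,1],[[-0.031,-0.01,0],0,1],[[-0.032,-0.008,0],0,1],[[-0.032,-0.007,0],0,1],[[-0.032,-0.005,0],0,1],[[-0.033,-0.003,0],0,1],[[-0.032,-0.001,0],0,1],[[-0.033,0.001,0],0,1],[[-0.033,0.002,0],0,1],[[-0.032,0.004,0],0,1],[[-0.032,0.006,0],0,1],[[-0.032,0.007,0],0,1],[[-0.032,0.01,0],0,1],[[-0.03,0.011,0],0,1],[[-0.031,0.012,0],0,1],[[-0.029,0.015,0],0,1],[[-0.029,0.016,0],0,1],[[-0.027,0.017,0],0,1],[[-0.027,0.019,0],0,1],[[-0.026,0.02,0],0,1],[[-0.024,0.022,0],0,1],[[-0.023,0.023,0],0,1],[[-0.022,0.024,0],0,1],[[-0.021,0.026,0],0,1],[[-0.019,0.026,0],0,1],[[-0.018,0.028,0],0,1],[[-0.016,0.028,0],0,1],[[-0.015,0.029,0],0,1]]
```

```bash
cat > k.py <<'E'
from h import *
s=env.state();f=s['ft_force'];d=s['eef_pos'][:2]-[504.1,-168.2];a=np.arctan2(d[1],d[0])
F=f[0]*np.sin(a)-f[1]*np.cos(a)
print(f"t={s['t']:.2f} a={np.degrees(a)%360:.1f} r={np.hypot(*d):.1f} oppose={F:.1f} radial={f[0]*np.cos(a)+f[1]*np.sin(a):.1f}")
raise SystemExit(int(abs(F)>6.5))
E
python3 g.py 45 126 10
python3 - <<'E'
import numpy as np
a=np.radians(126+3.6*np.arange(34));x=np.round(36*np.sin(a)/120,3);y=np.round(36*np.cos(a)/120,3)
for i in range(33):print(i,round(126+3.6*(i+1),1),round(x[i+1]-x[i],3),round(y[i+1]-y[i],3))
E
```

```text
[[[0.056,-0.064,0],0,1],[[0.046,-0.071,0],0,1],[[0.035,-0.077,0],0,1],[[0.025,-0.081,0],0,1],[[0.012,-0.084,0],0,1],[[0.001,-0.085,0],0,1],[[-0.011,-0.084,0],0,1],[[-0.023,-0.081,0],0,1],[[-0.035,-0.078,0],0,1],[[-0.045,-0.072,0],0,1]]
0 129.6 -0.012 -0.015
1 133.2 -0.012 -0.014
2 136.8 -0.014 -0.014
3 140.4 -0.014 -0.012
4 144.0 -0.015 -0.012
5 147.6 -0.015 -0.01
6 151.2 -0.016 -0.01
7 154.8 -0.017 -0.008
8 158.4 -0.018 -0.008
9 162.0 -0.017 -0.006
10 165.6 -0.018 -0.006
11 169.2 -0.019 -0.004
12 172.8 -0.018 -0.003
13 176.4 -0.019 -0.001
14 180.0 -0.019 -0.001
15 183.6 -0.019 0.001
16 187.2 -0.019 0.001
17 190.8 -0.018 0.003
18 194.4 -0.019 0.004
19 198.0 -0.018 0.006
20 201.6 -0.017 0.006
21 205.2 -0.018 0.008
22 208.8 -0.017 0.008
23 212.4 -0.016 0.01
24 216.0 -0.015 0.01
25 219.6 -0.015 0.012
26 223.2 -0.014 0.012
27 226.8 -0.014 0.014
28 230.4 -0.012 0.014
29 234.0 -0.012 0.015
30 237.6 -0.01 0.015
31 241.2 -0.01 0.016
32 244.8 -0.008 0.017
```

```bash
q(){ tail -0; }
python3 -m inch '[[[0.056,-0.064,0],0,1],[[0.046,-0.071,0],0,1],[[0.035,-0.077,0],0,1],[[0.025,-0.081,0],0,1],[[0.012,-0.084,0],0,1],[[0.001,-0.085,0],0,1],[[-0.011,-0.084,0],0,1],[[-0.023,-0.081,0],0,1],[[-0.035,-0.078,0],0,1],[[-0.045,-0.072,0],0,1]]' >/dev/null; python3 k.py
python3 -m inch '[[[-0.012,-0.015,0],0,1],[[-0.012,-0.015,0],0,1],[[0,0,0],0,1],[[0,0,0],0,1],[[0,0,0],0,1],[[0,0,0],0,1],[[0,0,0],0,1],[[0,0,0],0,1],[[0,0,0],0,1],[[0,0,0],0,1]]' >/dev/null; python3 k.py &&
python3 -m inch '[[[-0.012,-0.014,0],0,1],[[-0.012,-0.014,0],0,1],[[0,0,0],0,1],[[0,0,0],0,1],[[0,0,0],0,1],[[0,0,0],0,1],[[0,0,0],0,1],[[0,0,0],0,1],[[0,0,0],0,1],[[0,0,0],0,1]]' >/dev/null && python3 k.py &&
python3 -m inch '[[[-0.014,-0.014,0],0,1],[[-0.014,-0.014,0],0,1],[[0,0,0],0,1],[[0,0,0],0,1],[[0,0,0],0,1],[[0,0,0],0,1],[[0,0,0],0,1],[[0,0,0],0,1],[[0,0,0],0,1],[[0,0,0],0,1]]' >/dev/null && python3 k.py
```

```text
t=16.30 a=125.3 r=35.8 oppose=6.2 radial=-3.6
t=17.55 a=129.4 r=35.9 oppose=1.2 radial=-3.4
t=18.80 a=132.6 r=35.9 oppose=2.5 radial=-2.2
t=20.05 a=136.3 r=35.9 oppose=3.7 radial=-2.7
```

```bash
python3 -m inch '[[[-0.014,-0.012,0],0,1],[[-0.014,-0.012,0],0,1],[[0,0,0],0,1],[[0,0,0],0,1],[[0,0,0],0,1],[[0,0,0],0,1],[[0,0,0],0,1],[[0,0,0],0,1],[[0,0,0],0,1],[[0,0,0],0,1]]' >/dev/null && python3 k.py &&
python3 -m inch '[[[-0.015,-0.012,0],0,1],[[-0.015,-0.012,0],0,1],[[0,0,0],0,1],[[0,0,0],0,1],[[0,0,0],0,1],[[0,0,0],0,1],[[0,0,0],0,1],[[0,0,0],0,1],[[0,0,0],0,1],[[0,0,0],0,1]]' >/dev/null && python3 k.py &&
python3 -m inch '[[[-0.015,-0.010,0],0,1],[[-0.015,-0.010,0],0,1],[[0,0,0],0,1],[[0,0,0],0,1],[[0,0,0],0,1],[[0,0,0],0,1],[[0,0,0],0,1],[[0,0,0],0,1],[[0,0,0],0,1],[[0,0,0],0,1]]' >/dev/null && python3 k.py &&
python3 -m inch '[[[-0.016,-0.010,0],0,1],[[-0.016,-0.010,0],0,1],[[0,0,0],0,1],[[0,0,0],0,1],[[0,0,0],0,1],[[0,0,0],0,1],[[0,0,0],0,1],[[0,0,0],0,1],[[0,0,0],0,1],[[0,0,0],0,1]]' >/dev/null && python3 k.py &&
python3 -m inch '[[[-0.017,-0.008,0],0,1],[[-0.017,-0.008,0],0,1],[[0,0,0],0,1],[[0,0,0],0,1],[[0,0,0],0,1],[[0,0,0],0,1],[[0,0,0],0,1],[[0,0,0],0,1],[[0,0,0],0,1],[[0,0,0],0,1]]' >/dev/null && python3 k.py &&
python3 -m inch '[[[-0.018,-0.008,0],0,1],[[-0.018,-0.008,0],0,1],[[0,0,0],0,1],[[0,0,0],0,1],[[0,0,0],0,1],[[0,0,0],0,1],[[0,0,0],0,1],[[0,0,0],0,1],[[0,0,0],0,1],[[0,0,0],0,1]]' >/dev/null && python3 k.py
```

```text
t=21.30 a=140.0 r=35.9 oppose=2.0 radial=-2.8
t=22.55 a=143.6 r=35.9 oppose=2.9 radial=-2.6
t=23.80 a=147.0 r=35.9 oppose=2.1 radial=-2.3
t=25.05 a=150.5 r=35.9 oppose=4.7 radial=-3.0
t=26.30 a=154.2 r=36.0 oppose=2.8 radial=-2.6
t=27.55 a=157.9 r=36.0 oppose=2.2 radial=-2.7
```

```bash
python3 -m inch '[[[-0.017,-0.006,0],0,1],[[-0.017,-0.006,0],0,1],[[0,0,0],0,1],[[0,0,0],0,1],[[0,0,0],0,1],[[0,0,0],0,1],[[0,0,0],0,1],[[0,0,0],0,1],[[0,0,0],0,1],[[0,0,0],0,1]]' >/dev/null && python3 k.py &&
python3 -m inch '[[[-0.018,-0.006,0],0,1],[[-0.018,-0.006,0],0,1],[[0,0,0],0,1],[[0,0,0],0,1],[[0,0,0],0,1],[[0,0,0],0,1],[[0,0,0],0,1],[[0,0,0],0,1],[[0,0,0],0,1],[[0,0,0],0,1]]' >/dev/null && python3 k.py &&
python3 -m inch '[[[-0.019,-0.004,0],0,1],[[-0.019,-0.004,0],0,1],[[0,0,0],0,1],[[0,0,0],0,1],[[0,0,0],0,1],[[0,0,0],0,1],[[0,0,0],0,1],[[0,0,0],0,1],[[0,0,0],0,1],[[0,0,0],0,1]]' >/dev/null && python3 k.py &&
python3 -m inch '[[[-0.018,-0.003,0],0,1],[[-0.018,-0.003,0],0,1],[[0,0,0],0,1],[[0,0,0],0,1],[[0,0,0],0,1],[[0,0,0],0,1],[[0,0,0],0,1],[[0,0,0],0,1],[[0,0,0],0,1],[[0,0,0],0,1]]' >/dev/null && python3 k.py &&
python3 -m inch '[[[-0.019,-0.001,0],0,1],[[-0.019,-0.001,0],0,1],[[0,0,0],0,1],[[0,0,0],0,1],[[0,0,0],0,1],[[0,0,0],0,1],[[0,0,0],0,1],[[0,0,0],0,1],[[0,0,0],0,1],[[0,0,0],0,1]]' >/dev/null && python3 k.py &&
python3 -m inch '[[[-0.019,-0.001,0],0,1],[[-0.019,-0.001,0],0,1],[[0,0,0],0,1],[[0,0,0],0,1],[[0,0,0],0,1],[[0,0,0],0,1],[[0,0,0],0,1],[[0,0,0],0,1],[[0,0,0],0,1],[[0,0,0],0,1]]' >/dev/null && python3 k.py
```

```text
t=28.80 a=161.3 r=36.0 oppose=2.9 radial=-2.5
t=30.05 a=164.8 r=36.0 oppose=3.1 radial=-4.0
t=31.30 a=168.6 r=36.0 oppose=3.3 radial=-3.0
t=32.55 a=172.0 r=36.1 oppose=3.0 radial=-3.2
t=33.80 a=175.5 r=36.1 oppose=3.4 radial=-2.4
t=35.05 a=179.0 r=36.1 oppose=3.0 radial=-3.2
```

```bash
python3 - <<'E'
import numpy as np
a=np.radians(180+5*np.arange(14));x=np.round(36*np.sin(a)/120,3);y=np.round(36*np.cos(a)/120,3)
for i in range(13):print(180+5*(i+1),round(x[i+1]-x[i],3),round(y[i+1]-y[i],3))
E
python3 -m inch '[[[-0.026,0.001,0],0,1],[[-0.026,0.001,0],0,1],[[0,0,0],0,1],[[0,0,0],0,1],[[0,0,0],0,1],[[0,0,0],0,1],[[0,0,0],0,1],[[0,0,0],0,1],[[0,0,0],0,1],[[0,0,0],0,1]]' >/dev/null && python3 k.py
```

```text
185 -0.026 0.001
190 -0.026 0.004
195 -0.026 0.005
200 -0.025 0.008
205 -0.024 0.01
210 -0.023 0.012
215 -0.022 0.014
220 -0.021 0.016
225 -0.019 0.018
230 -0.018 0.019
235 -0.016 0.021
240 -0.014 0.022
245 -0.012 0.023
t=36.30 a=184.0 r=36.1 oppose=2.5 radial=-3.1
```

```bash
python3 -m inch '[[[-0.026,0.004,0],0,1],[[-0.026,0.004,0],0,1],[[0,0,0],0,1],[[0,0,0],0,1],[[0,0,0],0,1],[[0,0,0],0,1],[[0,0,0],0,1],[[0,0,0],0,1],[[0,0,0],0,1],[[0,0,0],0,1]]' >/dev/null && python3 k.py &&
python3 -m inch '[[[-0.026,0.005,0],0,1],[[-0.026,0.005,0],0,1],[[0,0,0],0,1],[[0,0,0],0,1],[[0,0,0],0,1],[[0,0,0],0,1],[[0,0,0],0,1],[[0,0,0],0,1],[[0,0,0],0,1],[[0,0,0],0,1]]' >/dev/null && python3 k.py &&
python3 -m inch '[[[-0.025,0.008,0],0,1],[[-0.025,0.008,0],0,1],[[0,0,0],0,1],[[0,0,0],0,1],[[0,0,0],0,1],[[0,0,0],0,1],[[0,0,0],0,1],[[0,0,0],0,1],[[0,0,0],0,1],[[0,0,0],0,1]]' >/dev/null && python3 k.py &&
python3 -m inch '[[[-0.024,0.010,0],0,1],[[-0.024,0.010,0],0,1],[[0,0,0],0,1],[[0,0,0],0,1],[[0,0,0],0,1],[[0,0,0],0,1],[[0,0,0],0,1],[[0,0,0],0,1],[[0,0,0],0,1],[[0,0,0],0,1]]' >/dev/null && python3 k.py &&
python3 -m inch '[[[-0.023,0.012,0],0,1],[[-0.023,0.012,0],0,1],[[0,0,0],0,1],[[0,0,0],0,1],[[0,0,0],0,1],[[0,0,0],0,1],[[0,0,0],0,1],[[0,0,0],0,1],[[0,0,0],0,1],[[0,0,0],0,1]]' >/dev/null && python3 k.py
```

```text
t=37.55 a=188.8 r=36.2 oppose=2.2 radial=-2.6
t=38.80 a=193.8 r=36.2 oppose=3.0 radial=-1.6
t=40.05 a=199.3 r=36.2 oppose=-0.4 radial=-1.8
t=41.30 a=204.2 r=36.2 oppose=0.2 radial=-0.2
t=42.55 a=209.0 r=36.2 oppose=0.1 radial=-0.5
```

```bash
python3 -c "
from h import *
p=cam('wrist');save(p,'w5.png');q=cam('scene');save(q,'s5.png');s=env.state();print(s['t'],s['eef_pos'],s['ft_force'],s['opening'],s['grip_force'])
for pp in (p,q):
  for r in eyes.spot_point('dial_peg',pp)[:2]: print(r['score'],r['centre'],at_z(pp,r['centre'],91))
a=p['pixels'][60:300,160:560,::-1];b=q['pixels'][150:250,230:400,::-1]
a=cv2.resize(a,None,fx=1.5,fy=1.5);b=cv2.resize(b,(600,353),interpolation=2)
cv2.imwrite('pics/c5.png',np.vstack([a[120:],b])[:600])"
```

```text
42.65 [ 472.46153023 -185.69940677   76.69804008] [ 0.31295985 -0.05177664  7.97822805] 0.16236299667490076 30.003348290920258
0.82 [255.6, 322.1] [ 472.17828195 -184.99979732   91.        ]
0.78 [197.4, 298.6] [ 460.79115188 -182.40043102   91.        ]
```

View pics/c5.png

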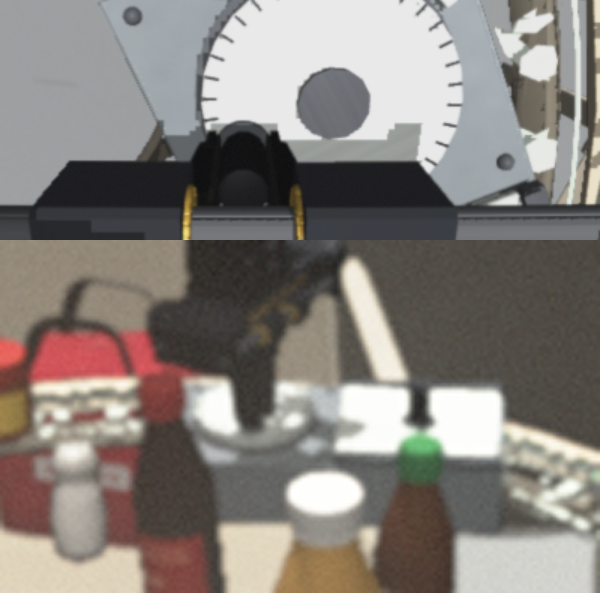

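```bash
python3 -m inch '[[[-0.022,0.014,0],0,1],[[-0.022,0.014,0],0,1],[[0,0,0],0,1],[[0,0,0],0,1],[[0,0,0],0,1],[[0,0,0],0,1],[[0,0,0],0,1],[[0,0,0],0,1],[[0,0,0],0,1],[[0,0,0],0,1]]' >/dev/null && python3 k.py &&
python3 -m inch '[[[-0.021,0.016,0],0,1],[[-0.021,0.016,0],0,1],[[0,0,0],0,1],[[0,0,0],0,1],[[0,0,0],0,1],[[0,0,0],0,1],[[0,0,0],0,1],[[0,0,0],0,1],[[0,0,0],0,1],[[0,0,0],0,1]]' >/dev/null && python3 k.py &&
python3 -m inch '[[[-0.019,0.018,0],0,1],[[-0.019,0.018,0],0,1],[[0,0,0],0,1],[[0,0,0],0,1],[[0,0,0],0,1],[[0,0,0],0,1],[[0,0,0],0,1],[[0,0,0],0,1],[[0,0,0],0,1],[[0,0,0],0,1]]' >/dev/null && python3 k.py &&
python3 -m inch '[[[-0.018,0.019,0],0,1],[[-0.018,0.019,0],0,1],[[0,0,0],0,1],[[0,0,0],0,1],[[0,0,0],0,1],[[0,0,0],0,1],[[0,0,0],0,1],[[0,0,0],0,1],[[0,0,0],0,1],[[0,0,0],0,1]]' >/dev/null && python3 k.py
```

```text
t=44.00 a=213.4 r=36.2 oppose=1.7 radial=-0.8
t=45.25 a=216.1 r=36.3 oppose=8.6 radial=-1.8
```

```bash
python3 -m inch '[[[-0.019,0.018,0],0,1],[[0,0,0],0,1],[[0,0,0],0,1],[[0,0,0],0,1],[[0,0,0],0,1],[[0,0,0],0,1],[[0,0,0],0,1],[[0,0,0],0,1],[[0,0,0],0,1],[[0,0,0],0,1]]' >/dev/null && python3 k.py; python3 -c "
from h import *
s=env.state();print(s['eef_pos'])
d=np.array([np.cos(np.radians(112.6)),np.sin(np.radians(112.6))]);print(d)
p=cam('wrist')"
```

```text
t=46.50 a=217.4 r=36.3 oppose=12.4 radial=-1.6
[ 475.26304631 -190.25919424   76.54615147]
[-0.38429532  0.92321022]
```

```bash
python3 -m inch '[[[0.019,-0.018,0],0,1],[[0,0,0],0,0],[[0,0,0],0,0],[[0,0,0],0,0],[[0,0,0],0,0],[[0,0,-0.32],0,0],[[0,0,-0.32],0,0],[[0,0,-0.32],0,0],[[-0.35,0.285,0],0,0],[[-0.35,0.285,0],0,0]]'
python3 -m inch '[[[-0.29,0.24,0],0,0],[[-0.29,0.24,0],0,0],[[-0.29,0.24,0],0,0],[[0,0,0.2],0,0],[[0,0,0.2],0,0],[[0,0,0.1],0,0],[[0,0,0],0,0],[[0,0,0],0,0],[[0,0,0],0,0],[[0,0,0],0,0]]'
python3 -c "
from h import *
p=cam('wrist');save(p,'w6.png');q=cam('side');s=env.state();print(s['t'],s['eef_pos'],s['ft_force'],s['opening'])
for pp in (p,q):
 for n,z in [('hatch_knob',88),('dial_peg',91)]:
  for r in eyes.spot_point(n,pp)[:2]: print(n,r['score'],r['centre'],at_z(pp,r['centre'],z))"
```

```text
t: 47.8
eef_pos: [511.2, -233.9, 134.7]
tcp_rot: [3.141, 0.0, 1.571]
ft_force: [0.7, 0.0, -0.2]
opening: 0.502
grip_force: 0.0
t: 49.05
eef_pos: [554.0, -285.7, 104.5]
tcp_rot: [3.141, 0.0, 1.571]
ft_force: [1.2, -0.0, -0.6]
opening: 0.505
grip_force: 0.0
49.15 [ 553.95459226 -285.66220336  104.41912344] [ 0.0199433  -0.49196636 -0.09275471] 0.5040677924543564
hatch_knob 0.68 [235.4, 324.1] [ 554.89460624 -286.18618229   88.        ]
hatch_knob 0.58 [121.0, 290.7] [ 537.17762693 -222.28656565   88.        ]
dial_peg 0.88 [47.9, 159.3] [ 472.82064547 -186.35924364   91.        ]
dial_peg 0.62 [13.3, 227.2] [ 507.66021141 -170.90149997   91.        ]
hatch_knob 0.94 [198.6, 354.2] [ 554.0048805  -278.04234263   88.        ]
dial_peg 0.9 [182.1, 321.6] [ 482.77945898 -155.58682797   91.        ]
```

View pics/w6.png

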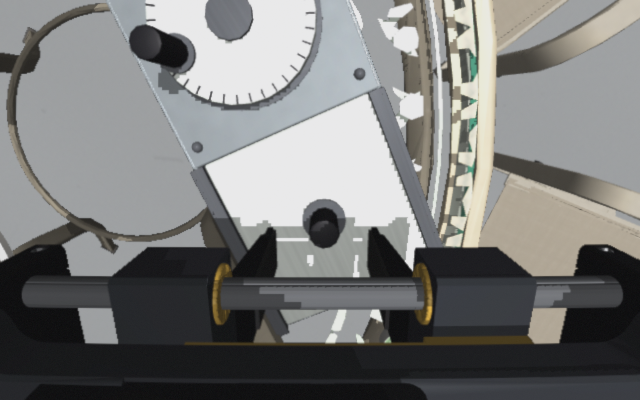

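```bash
python3 -m inch '[[[0,0,0.32],0,0],[[0,0,0.32],0,0],[[0,0,0],0,1],[[0,0,0],0,1],[[0,0,0],0,1],[[0,0,0],0,1],[[0,0,0],0,1],[[-0.046,0.02,0],0,1],[[0,0,0],0,1],[[0,0,0],0,1]]'; python3 -c "
from h import *
for i in range(2):
  s=env.state();print(s['t'],s['eef_pos'],s['ft_force']);p=cam('wrist')"
```

```text
t: 50.6
eef_pos: [556.2, -288.2, 66.6]
tcp_rot: [3.139, 0.001, 1.571]
ft_force: [4.6, 2.8, 0.6]
opening: 0.182
grip_force: 30.0
50.6 [ 556.17530936 -288.2197422    66.63414954] [4.5640639  2.78921346 0.60443532]
50.65 [ 556.16333687 -288.21567476   66.65677339] [4.92327357 2.93765799 0.63500427]
```

```bash
python3 -m inch '[[[-0.06,0.026,0],0,1],[[-0.123,0.052,0],0,1],[[-0.123,0.052,0],0,1],[[-0.123,0.052,0],0,1],[[-0.123,0.052,0],0,1],[[-0.123,0.052,0],0,1],[[-0.123,0.052,0],0,1],[[-0.123,0.052,0],0,1],[[-0.06,0.026,0],0,1],[[0,0,0],0,1]]'; python3 -c "
from h import *
s=env.state();print(s['t'],s['eef_pos'],s['ft_force'],np.hypot(*(s['eef_pos'][:2]-[555,-286])))"
```

```text
t: 51.95
eef_pos: [581.6, -347.1, 66.7]
tcp_rot: [3.138, 0.001, 1.571]
ft_force: [6.5, 3.4, -0.3]
opening: 0.184
grip_force: 30.0
51.95 [ 581.55950001 -347.08779397   66.6682427 ] [ 6.4804713   3.38610396 -0.34907464] 66.61175281667961
```

```bash
python3 -m inch '[[[-0.031,0.013,0],0,1],[[-0.031,0.013,0],0,1],[[-0.031,0.013,0],0,1],[[0,0,0],0,1],[[0,0,0],0,1],[[0,0,0],0,1],[[0,0,0],0,1],[[0,0,0],0,1],[[0,0,0],0,1],[[0,0,0],0,1]]'; python3 -c "
from h import *
s=env.state();print(s['t'],s['eef_pos'],s['ft_force'],np.hypot(*(s['eef_pos'][:2]-[555,-286])))"
```

```text
t: 53.2
eef_pos: [582.9, -350.3, 66.6]
tcp_rot: [3.142, -0.003, 1.571]
ft_force: [2.7, 13.7, 6.4]
opening: 0.183
grip_force: 30.0
53.2 [ 582.89694738 -350.31632328   66.60552649] [ 2.74025332 13.70045596  6.38139108] 70.10584221782726
```

```bash
python3 -m inch '[[[0.03,-0.012,0],0,1],[[0,0,0],0,0],[[0,0,0],0,0],[[0,0,0],0,0],[[0,0,0],0,0],[[0,0,-0.3],0,0],[[0,0,-0.4],0,0],[[0,0,-0.5],0,0],[[0,0,-0.5],0,0],[[0.2,0,-0.3],0,0]]'
python3 -c "
from h import *
p=cam('wrist');save(p,'w7.png')
for n,z in [('hatch_knob',88),('dial_peg',91)]:
  for r in eyes.spot_point(n,p)[:1]: print(n,r['score'],r['centre'],at_z(p,r['centre'],z))
s=env.state();print(s['t'],s['eef_pos'],s['ft_force'])"
```

```text
t: 54.45
eef_pos: [581.9, -339.4, 188.4]
tcp_rot: [3.139, 0.002, 1.57]
ft_force: [0.1, 0.2, 0.1]
opening: 0.501
grip_force: 0.0
hatch_knob 0.66 [210.7, 320.4] [ 580.58640869 -350.47405257   88.        ]
54.6 [ 581.88879056 -338.28342757  186.81735633] [-1.18477682 -0.18680538 -1.1894372 ]
```

View pics/w7.png

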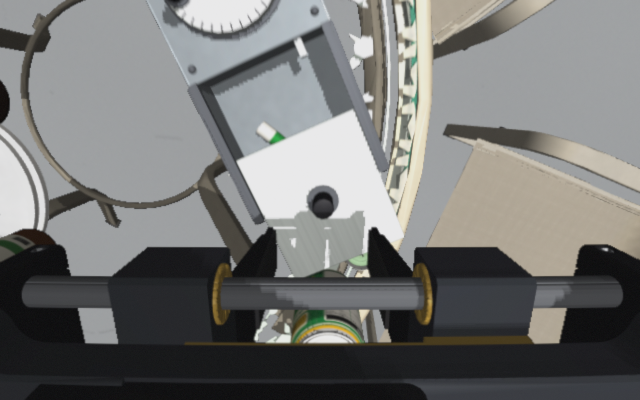

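```bash
python3 -c "
from cell import env
print(env.job_done())"
```

```text
the job is handed in; nothing more can be done
None
```

I dialled the combination, stopped at the dial's hidden stop (about 172° anticlockwise of the block, 12 N at the peg), slid the hatch open about 70 mm to its end stop, let go and handed in at about 55 s; no verdict was shown, and I did not check the loose things separately.

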